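# Find the open mould joint by feel and clamp it on the spacer blade

## Task

Take the spacer blade from its wooden rest and feel with it for the one of the three sloping moulds whose joint is open to its full depth: the other two stop the blade part of the way in. Leave the blade in that joint, pushed in until its guard meets the mould, then push that mould's clamp lever fully over and let go. Leave the other two levers back and do not disturb the glassware.

Things in the scene. Friction and masses are not known exactly. Their poses are not given: they have to be found in the camera images.
- stand: Grey steel stand fixed to the table, foot 170 x 270 mm, carrying three look-alike dark steel moulds 80 mm apart, each with a joint (slot) in its sloping top. Origin on the table below the middle mouth; z up, x from the mouths to the levers (to the robot's left within 0.3 rad), y along the row to the near mould. One joint is 64 mm deep, the others close at 18 to 32 mm; which is which is not seen from outside.
- rest: Upright wooden block 60 x 64 mm (foot 100 x 90 mm), 70 mm high, fixed to the table; it only stores the spacer blade, which stands vertically in its slot, guard on the block's top. Origin under its centre; x along the slot.
- blade_handle (a point): Centre of the black handle of the loose spacer blade (0.1 to 0.2 kg). Handle 30 (x) x 14 (y) x 48 (z) mm; under it a guard plate 36 x 28 x 5 mm, whose underside is 29 mm below this point; below that the steel blade, 22 mm wide (x), 5 mm thick (y), 56 mm long, 3 mm thick over its last 4 mm. z points from blade to handle. Same either way round.
- blade_tip (a point): Middle of the blade's free end, 85 mm below the handle's centre along the tool; axes as for the handle.
- mouth_near (a point): Mouth of the joint (slot) in the near (the one at the stand's +y end, nearest the robot) mould, centre of its flat sloping 60 (x) x 64 (y) mm top face, 100 mm above the table. z points out of the slot, 30 degrees from vertical towards the stand's -x; x runs up the slope along the slot, y across it. Slot 28 mm long (x), 8 mm wide (y), its long sides bevelled to 20 mm wide over the top 6 mm, straight in along -z.
- mouth_middle (a point): Mouth of the joint (slot) in the middle mould, centre of its flat sloping 60 (x) x 64 (y) mm top face, 100 mm above the table. z points out of the slot, 30 degrees from vertical towards the stand's -x; x runs up the slope along the slot, y across it. Slot 28 mm long (x), 8 mm wide (y), its long sides bevelled to 20 mm wide over the top 6 mm, straight in along -z.
- mouth_far (a point): Mouth of the joint (slot) in the far (the one at the stand's -y end) mould, centre of its flat sloping 60 (x) x 64 (y) mm top face, 100 mm above the table. z points out of the slot, 30 degrees from vertical towards the stand's -x; x runs up the slope along the slot, y across it. Slot 28 mm long (x), 8 mm wide (y), its long sides bevelled to 20 mm wide over the top 6 mm, straight in along -z.
- lever_near (a joint): Clamp lever behind the near mould, rad: 0 = back (leaning 0.5 rad towards the moulds), 1.0 = fully over (leaning 0.5 rad the other way). Stays where it is left; moves with about 1 N at its knob.
- lever_near_tip (a point): Centre of the black ball knob (26 mm across) on the near lever, 70 mm from the pivot. The pivot is 90 mm from the mouths along the stand's x, 92 mm above the table, and turns about the stand's y; the rod is 10 mm thick. Push the knob towards the stand's +x.
- lever_middle (a joint): Clamp lever behind the middle mould, rad: 0 = back (leaning 0.5 rad towards the moulds), 1.0 = fully over (leaning 0.5 rad the other way). Stays where it is left; moves with about 1 N at its knob.
- lever_middle_tip (a point): Centre of the black ball knob (26 mm across) on the middle lever, 70 mm from the pivot. The pivot is 90 mm from the mouths along the stand's x, 92 mm above the table, and turns about the stand's y; the rod is 10 mm thick. Push the knob towards the stand's +x.
- lever_far (a joint): Clamp lever behind the far mould, rad: 0 = back (leaning 0.5 rad towards the moulds), 1.0 = fully over (leaning 0.5 rad the other way). Stays where it is left; moves with about 1 N at its knob.
- lever_far_tip (a point): Centre of the black ball knob (26 mm across) on the far lever, 70 mm from the pivot. The pivot is 90 mm from the mouths along the stand's x, 92 mm above the table, and turns about the stand's y; the rod is 10 mm thick. Push the knob towards the stand's +x.
- bottle: Square green glass bottle, 70 x 70 x 255 mm; bystander. Origin under its centre.
- apple: Red glass apple, 90 mm across, 72 mm high; bystander. Origin under its centre.
- amber: Amber glass lump, 72 mm across, 52 mm high; bystander. Origin under its centre.
Not all that is in view belongs to the job. There is more than one size of the part that bears blade_handle; the job needs the largest.

How it is judged:
By the outcome, as a careful person would: the job done as asked, in the order asked, and still so for the second after the job is handed in, with the robot touching nothing.
It also fails if it takes over 56 s, if anything falls off the work surface, if the arm or the gripper's body presses on something with over 40 N, if the wrist force passes 120 N, or if a joint passes its speed limit or range.

## Robot

A 6-joint arm with a two-finger parallel gripper is mounted at the origin on the work surface. World frame = base frame: x ahead of the robot, y to its left, z up, the work surface at z = 0. Lengths are in m, angles in rad, forces in N, time in s.
With the tool pointing down it reaches from about 0.225 to 0.875 m from the base axis. Payload 3.4 kg.
Tool frame: the origin (TCP) lies between the finger pads; the fingertips stand 8 mm ahead of it and the grasp point (between the pads) lies 11 mm behind it; z points along the fingers, y is the line along which they close (so a half turn about z gives the same grasp; the last joint's range is limited). The gripper opens to 85 mm and grips with 20 to 120 N. Pads are 22 mm wide; open, the fingers measure 114 mm over their backs; the gripper's body (76 mm by 85 mm) begins 54 mm behind the grasp point. The pads swing forward as they close: fully open they stand 13 mm farther back than shut.
Start: joints at [1.017, 0.276, 1.505, -0, 1.361, -0.121], TCP at [0.241, 0.522, 0.239] pointing down, gripper open.
Joint ranges: [-2.89, 2.89], [-0.75, 2.08], [0.22, 2.7], [-1.18, 4.32], [0.11, 2.71], [-2.7, 2.7]. Speed limits (rad/s): [2.57, 2.57, 3.14, 3.14, 3.14, 3.14].

## Interface

Orientations are given as a unit quaternion [w, x, y, z].
In Python, from rig import manip gives the robot as it stands.
- The arm moves only by the tool move_arm, never from a script. Its argument "deltas" is a list that holds one entry, the list of rows, each a list of 5 numbers: the shift along the tool's x, y, z normalised to -1 to 1, where 1 is 80 cm, then the turn about the tool's z normalised to -1 to 1, where 1 is 120 degrees, then the closure, from -1 (fully open) to 1 (shut). In form: [[[tx, ty, tz, twist, grip], ...]]. A call has 1 to 12 rows; each row is the pose to reach, as a shift and turn from the pose commanded when the call began, along the tool's axes at that moment; what a row does not reach only later rows make up. A row lasts 1/10 s, in which the tool goes at most 50 mm and 8.59 degrees, less where a joint would pass 70% of its speed; a pose out of reach is approached as far as the arm can. A call with a number of a shift or a turn outside -1 to 1 is refused whole. A call with a gripper value outside its range is refused whole. The fingers move at their own pace and stop on an object; "squeeze" is the grip in N (left out, the last holds). Time passes only in rows, so rows that repeat a pose let the fingers close. It gives the time, the measured TCP pose, the force, the opening and the grip force at its end, in the units of the state.
- manip.get_state(): the state, without advancing time (a new reading comes with each control period).
- manip.get_image(name): name is "side" or "top"; returns the picture (480x640x3 uint8, red, green, blue); there is no depth.
- manip.camera_params(name): a dict with "fx", "fy", "cx", "cy" (pixels), "R" (3x3) and "t" (3): a world point X has camera coordinates R X + t. Camera axes: x right, y down, z forward; pixel columns grow to the right and rows downward; lengths in m; the calibration is good to about 2 mm. A picture is of the moment at which its call begins. camera_params takes no time and is no camera call.
- manip.sign_off(): hands the job in; it is judged then, once.
The state is a dict: "clock": time; "qpos": joint angles; "qd": joint speeds; "effort": joint torques, N m; "position": TCP position; "ee_rot": TCP orientation; "contact_force": force on the tool from outside, world axes, zero at the start; "moment": the same for the moment, N m; "width": finger opening in m; "gripper_force": force on a finger pad.
Only numpy, scipy, OpenCV 4.12 (cv2) and the standard library are available. Lean on these libraries where they do the work, as an engineer would, in place of code of your own. Each camera call takes 0.05 s, during which the arm holds its last target. There are 200 camera calls.

## Working session

There is one attempt and no reset: what is moved stays moved. The work goes in short steps, Python scripts to look and compute and a tool call to move; the robot and the scene stay as the last step left them, time stands still between calls to the robot, and variables do not carry over. Pictures are saved under pics/ and viewed, at most 11 in all, crops included, and the job is handed in when it is done.

Besides the shell and the picture viewer there is one more tool, called after "Request:" in YAML: its name, and indented under it one key for each argument. move_arm: Moves the arm, as the interface text tells. Scaled input: -1 to 1 covers 80 cm each way for a shift and 120 degrees each way for a turn. Its arguments: {"type":"object","properties":{"deltas":{"type":"array","items":{"type":"array","items":{"type":"array","items":{"type":"number","minimum":-1,"maximum":1}}}},"squeeze":{"type":"number"}},"required":["deltas"]}

```bash
mkdir -p pics; ls; python3 - <<'E'
from rig import manip
import cv2
for n in("side","top"):
    cv2.imwrite(f"pics/{n}0.png",manip.get_image(n)[:,:,::-1]); print(n,manip.camera_params(n))
print(manip.get_state())
E
```

```text
pics
side {'fx': 598.6668895056823, 'fy': 598.6668895056823, 'cx': 312.90512919991596, 'cy': 244.00902495148858, 'R': array([[-0.96189085, -0.27291716,  0.01679909],
       [-0.16120168,  0.51638219, -0.84104902],
       [ 0.22086196, -0.8117054 , -0.54069801]]), 't': array([0.54477556, 0.20303486, 1.27534347])}
top {'fx': 585.3426245826945, 'fy': 585.3426245826945, 'cx': 323.3043136542877, 'cy': 245.839251738528, 'R': array([[ 0.02845463, -0.99948141, -0.01507452],
       [-0.99030556, -0.02613579, -0.13642511],
       [ 0.13596037,  0.01881031, -0.99053569]]), 't': array([0.01692995, 0.61942786, 1.62861747])}
{'clock': 0.1, 'qpos': array([ 1.01701125e+00,  2.76535599e-01,  1.50602032e+00,  1.79637758e-05,
        1.36069494e+00, -1.20955317e-01]), 'qd': array([-0.00143207, -0.0022233 , -0.00295187, -0.00016633, -0.00129431,
       -0.00064757]), 'effort': array([ 4.95359782e-04, -4.17699909e+01, -2.46405941e+01, -1.92490515e-04,
        5.86004215e-03,  5.08200372e-06]), 'position': array([0.24091028, 0.52159098, 0.23851851]), 'ee_rot': array([-2.82727297e-04,  2.14731282e-01,  9.76672816e-01, -7.79460672e-04]), 'contact_force': array([ 0.7408646 , -0.45450143,  0.2996801 ]), 'moment': array([-0.02037879,  0.02439625,  0.05800387]), 'gripper_force': 0.0, 'width': 0.08529333965266267}
```

View pics/side0.png

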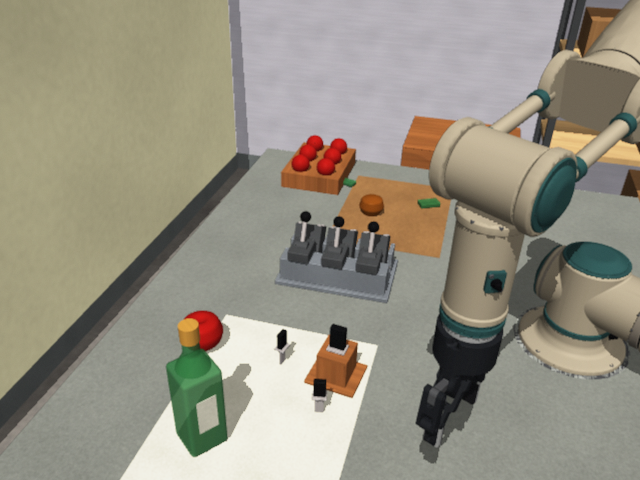

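View pics/top0.png

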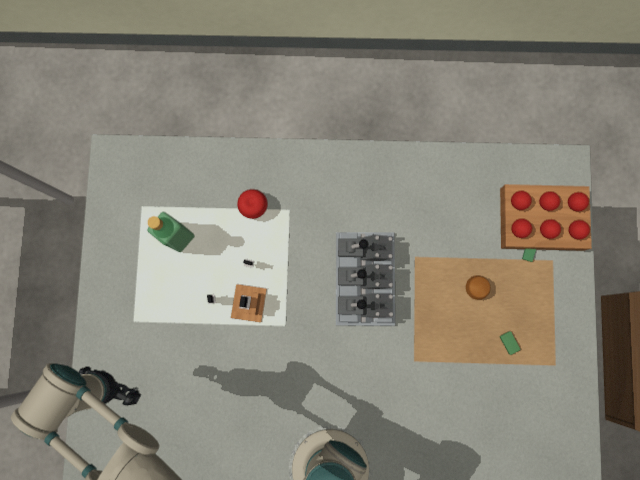

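The side view shows three blade-like parts: one in the wooden rest at (338,337), one loose at (282,340) and one loose at (320,388). The stand is at (338,260), with knobs at (306,216), (339,222) and (373,227). In the top view these are the rest at (249,302), the loose ones at (249,263) and (211,298), and the stand at (367,278). I'll crop in close to check which blade to use and which way the stand faces.

```bash
python3 - <<'E'
import cv2,numpy as np
s=cv2.imread("pics/side0.png");t=cv2.imread("pics/top0.png")
r=lambda i,x,y,w,h:cv2.resize(i[y:y+h,x:x+w],(400,300),interpolation=cv2.INTER_CUBIC)
cv2.imwrite("pics/crop.png",np.vstack([np.hstack([r(s,265,200,136,102),r(s,260,315,120,90)]),np.hstack([r(t,312,228,128,96+6),r(t,190,245,112,84)])]))
E
```

```text
(no output)
```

View pics/crop.png

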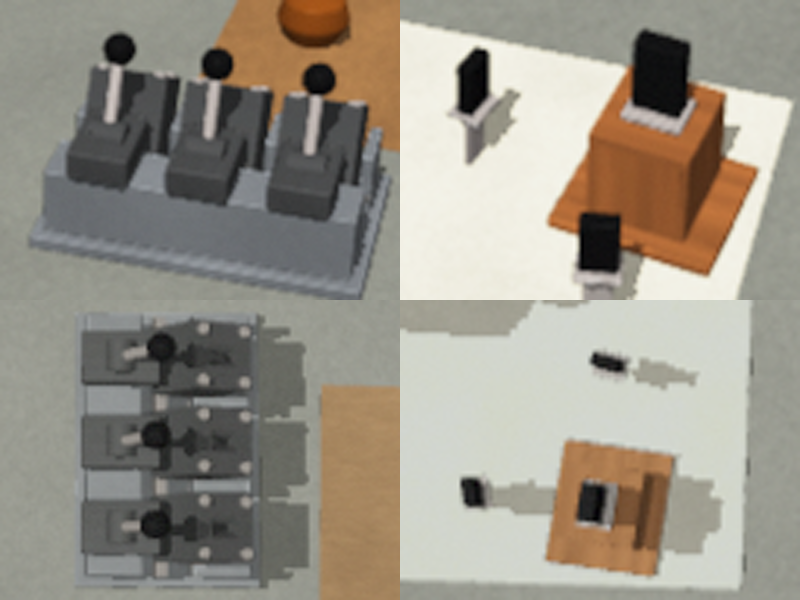

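The crop confirms that the blade in the rest (side pixel 338,337) is the largest. The loose ones at (282,340) and (320,388) are smaller decoys. The levers are on the world +y side of the stand, so the slopes face -y. Next I fit the poses.

```bash
cat > h.py <<'E'
import numpy as np,cv2
from rig import manip
from scipy.optimize import least_squares,minimize
C={n:manip.camera_params(n) for n in("side","top")}
def proj(n,X):
    c=C[n];p=np.atleast_2d(X)@c["R"].T+c["t"]
    return p[:,:2]/p[:,2:]*c["fx"]+[c["cx"],c["cy"]]
def pose(x,y,a):   # planar frame -> func mapping local to world
    c,s=np.cos(a),np.sin(a);R=np.array([[c,-s,0],[s,c,0],[0,0,1]])
    return lambda P:np.atleast_2d(P)@R.T+[x,y,0]
def box(sx,sy,z0,z1):
    return np.array([[i*sx/2,j*sy/2,k] for i in(-1,1) for j in(-1,1) for k in(z0,z1)])
def sil(n,P,S=4):
    m=np.zeros((480*S,640*S),np.uint8)
    h=cv2.convexHull((proj(n,P)*S+(S-1)/2).round().astype(np.int32));cv2.fillConvexPoly(m,h,1);return cv2.resize(m.astype(np.float32),(640,480),interpolation=cv2.INTER_AREA)
def fmt(T):return np.round(T,4)
E
cat > fit.py <<'E'
from h import *
im={n:cv2.imread(f"pics/{n}0.png").astype(int) for n in C}
# stand from knobs
K={"side":[[373.5,226.9],[338.8,222.1],[305.5,216.7]],"top":[[361.6,304.5],[361.6,274],[363.5,244]]}
L=np.array([[.09-.07*np.sin(.5),y,.092+.07*np.cos(.5)] for y in(.08,0,-.08)])
f=lambda p:np.concatenate([(proj(n,pose(*p)(L))-K[n]).ravel() for n in C])
r=least_squares(f,[.5,-.1,1.5]);print("stand",fmt(r.x),"res",np.round(r.fun,1))
# refine knobs via dark centroids around
for n in C:
    for k,(u,v) in enumerate(proj(n,pose(*r.x)(L))):
        g=im[n].max(2);uu,vv=np.meshgrid(range(640),range(480));m=(np.hypot(uu-u,vv-v)<8)&(g<45)
        print(n,k,m.sum(),uu[m].mean().round(1),vv[m].mean().round(1))
# handle silhouette
def hcost(p):
    e=0
    for n,(x,y,w,h) in {"side":(318,315,45,45),"top":(228,288,35,30)}.items():
        d=(im[n][y:y+h,x:x+w].max(2)<45).astype(float)
        e+=((sil(n,pose(*p)(box(.03,.014,.075,.123)))[y:y+h,x:x+w]-d)**2).sum()
    return e
best=min((minimize(hcost,[.53,.17,a],method="Nelder-Mead",options=dict(initial_simplex=np.array([[.53,.17,a],[.55,.17,a],[.53,.19,a],[.53,.17,a+.2]]))) for a in(-.4,-.1,.2)),key=lambda r:r.fun)
print("blade",fmt(best.x),best.fun)
np.save("fit.npy",np.array([r.x,best.x]))
vis=[]
for n,(x,y,w,h) in {"side":(250,200,160,200),"top":(190,220,220,110)}.items():
    S=4;o=cv2.resize(im[n][y:y+h,x:x+w].astype(np.uint8),None,fx=S,fy=S,interpolation=cv2.INTER_CUBIC)
    def poly(P,col):cv2.polylines(o,[((proj(n,P)-[x,y]+.5)*S).round().astype(np.int32)],True,col,1)
    T=pose(*r.x);c,s=np.cos(np.pi/6),.5
    for yy in(.08,0,-.08):
        for a,b in((.03,.032),(.014,.004)):
            poly(T([[i*a*c,yy+j*b,.1+i*a*s] for i,j in((-1,-1),(-1,1),(1,1),(1,-1))]),(0,255,255))
        poly(T([[.0564,yy,.1534],[.09,yy,.092]]),(0,0,255))
    B=pose(*best.x)
    for sx,sy,z in((.03,.014,.123),(.036,.028,.075),(.06,.064,.07),(.1,.09,.0)):
        q=box(sx,sy,z,z)[[0,2,6,4]];poly(B(q),(255,0,255))
    vis.append(o)
a,b=vis;b=cv2.resize(b,(800,400));a=cv2.resize(a,(480,600));cv2.imwrite("pics/va.png",a);cv2.imwrite("pics/vb.png",b)
E
python3 fit.py
```

```text
stand [ 0.5292 -0.1307  1.5652] res [-0.7  0.9 -0.4  0.2 -0.6  0.2  0.3  0.5  1.   0.6 -0.1  0.7]
side 0 83 373.3 226.7
side 1 80 338.4 221.5
side 2 79 305.2 216.3
top 0 97 362.4 304.4
top 1 88 362.8 274.6
top 2 87 363.9 244.9
blade [ 0.53  0.17 -0.4 ] 403.0
```

View pics/vb.png

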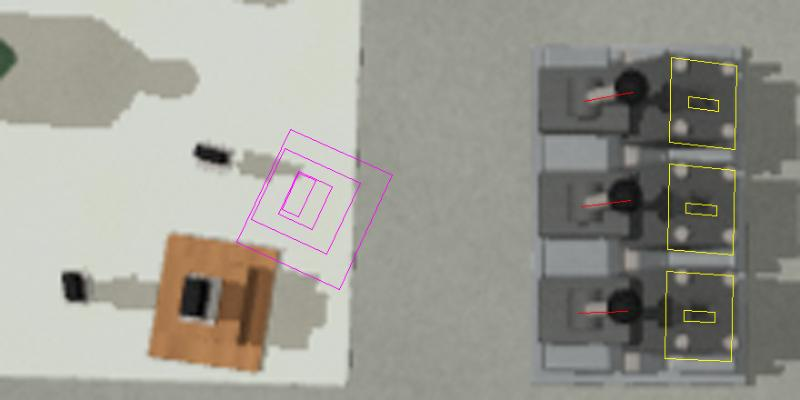

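The stand overlay lies on the three moulds. The blade fit started from a bad guess, so I'll reseed it from the handle pixel and refine the knobs with their centroids.

```bash
python3 - <<'E'
s=open("fit.py").read()
s=s.replace('K={"side":[[373.5,226.9],[338.8,222.1],[305.5,216.7]],"top":[[361.6,304.5],[361.6,274],[363.5,244]]}','K={"side":[[373.3,226.7],[338.4,221.5],[305.2,216.3]],"top":[[362.4,304.4],[362.8,274.6],[363.9,244.9]]}')
s=s.replace("# handle silhouette","q=least_squares(lambda p:np.concatenate([(proj('top',[*p,.123])-[243.2,301.8])[0]]),[.5,.2]).x;print('seed',q)")
s=s.replace("[.53,.17,a]","[*q,a]").replace("[.55,.17,a]","[q[0]+.01,q[1],a]").replace("[.53,.19,a]","[q[0],q[1]+.01,a]").replace("[.53,.17,a+.2]","[*q,a+.2]")
open("fit.py","w").write(s)
E
python3 fit.py; python3 -c "
import cv2,numpy as np
a=cv2.imread('pics/va.png');b=cv2.imread('pics/vb.png');b=cv2.resize(b[:, :],(800,400))[:, :]
o=np.zeros((600,800,3),np.uint8);o[:,:400]=cv2.resize(a,(400,500+100));o[:300,400:]=b[0:400,0:400][100:400];o[300:,400:]=b[100:400,400:]
cv2.imwrite('pics/vc.png',o)"
```

```text
stand [ 0.5295 -0.1325  1.569 ] res [-0.4  0.6  0.1  0.4 -0.2  0.3  0.3  0.6  0.5 -0.   0.  -0.3]
side 0 82 373.2 226.6
side 1 80 338.4 221.5
side 2 79 305.2 216.3
top 0 100 362.6 304.4
top 1 91 363.0 274.6
top 2 88 363.9 244.9
seed [0.45031212 0.2432236 ]
blade [0.4498 0.2464 0.1706] 77.7734375
```

View pics/vc.png

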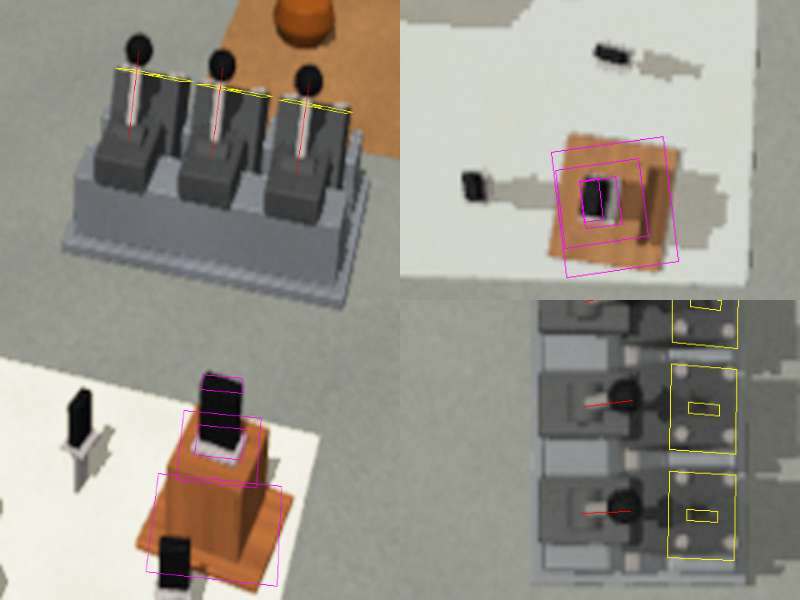

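The overlay shows the rest's yaw has the opposite sign. The foot edges in the crop give about -0.155 rad, so I'll fix that, refit the position and compute the approach in move units.

```bash
cat >> h.py <<'E'
from scipy.spatial.transform import Rotation as Ro
def rows(targets):
    """targets: list of (xyz world, yaw of tool y or None)"""
    s=manip.get_state();q=s["ee_rot"];R=Ro.from_quat([*q[1:],q[0]]).as_matrix();yaw=np.arctan2(R[1,1],R[0,1])
    print("t",round(s["clock"],2),"pos",fmt(s["position"]),"yaw",round(yaw,4),"tilt",fmt(R[:2,2]),"F",np.round(s["contact_force"],1),"w",round(s["width"],4),"q",np.round(s["qpos"],2))
    for X,a in targets:
        d=R.T@(np.array(X)-s["position"])/.8
        print(np.round(d,4),"tw",0 if a is None else round(-np.degrees(a-yaw)/120,4))
E
python3 - <<'E'
from h import *
im={n:cv2.imread(f"pics/{n}0.png").astype(int) for n in C}
for th in(45,60,75):
    D={"side":(325,318,30,27),"top":(232,290,30,24)}
    def cost(p,ns=D):
        return sum(((sil(n,pose(*p,-.155)(box(.03,.014,.075,.123)))[y:y+h,x:x+w]-(im[n][y:y+h,x:x+w].max(2)<th))**2).sum() for n,(x,y,w,h) in D.items() if n in ns)
    for ns in(("side","top"),):
        r=minimize(cost,[.45,.245],args=(ns,),method="Nelder-Mead",options=dict(initial_simplex=[[.45,.245],[.455,.245],[.45,.25]]));print(th,fmt(r.x),round(r.fun,1),[round(cost(r.x,(n,)),1) for n in D])
p=r.x
rows([([*p,.2],-.155+np.pi/2),([*p,.092],-.155+np.pi/2)])
E
```

```text
45 [0.4493 0.2484] 64.2 [np.float32(33.5), np.float32(30.7)]
60 [0.4493 0.2485] 47.8 [np.float32(21.6), np.float32(26.2)]
75 [0.4491 0.2472] 35.7 [np.float32(17.8), np.float32(17.9)]
t 0.1 pos [0.2409 0.5216 0.2385] yaw 1.138 tilt [-0.0009 -0.0014] F [ 0.7 -0.5  0.3] w 0.0853 q [ 1.02  0.28  1.51  0.    1.36 -0.12]
[-0.3801 -0.2021  0.0484] tw -0.1327
[-0.3801 -0.2019  0.1834] tw -0.1327
```

Request:
move_arm:
  deltas:
    - [[-0.38,-0.202,0.03,-0.133,-1],[-0.38,-0.202,0.03,-0.133,-1],[-0.38,-0.202,0.03,-0.133,-1],[-0.38,-0.202,0.03,-0.133,-1],[-0.38,-0.202,0.03,-0.133,-1],[-0.38,-0.202,0.03,-0.133,-1],[-0.38,-0.202,0.03,-0.133,-1],[-0.38,-0.202,0.03,-0.133,-1],[-0.38,-0.202,0.03,-0.133,-1],[-0.38,-0.202,0.03,-0.133,-1]]
  squeeze: 30

```text
clock: 1.1
position: [0.4485, 0.2485, 0.2151]
ee_rot: [-0.001, 0.077, 0.997, 0.0]
contact_force: [0.9, -0.1, -0.5]
width: 0.0855
gripper_force: 0.0
```

```bash
python3 - <<'E'
from h import *
rows([([.4493,.2475,.092],-.155+np.pi/2)])
E
```

```text
t 1.1 pos [0.4485 0.2485 0.2151] yaw 1.417 tilt [-0.0011  0.0005] F [ 0.9 -0.1 -0.5] w 0.0855 q [ 0.37  0.2   1.67  0.    1.27 -1.05]
[-0.0013 -0.0011  0.1539] tw 0.0006
```

Now down, close, and start a slow lift, keeping the blade above its slot for a check.

Request:
move_arm:
  deltas:
    - [[-0.001,-0.001,0.06,0,-1],[-0.001,-0.001,0.11,0,-1],[-0.001,-0.001,0.154,0,-1],[-0.001,-0.001,0.154,0,-1],[-0.001,-0.001,0.154,0,1],[-0.001,-0.001,0.154,0,1],[-0.001,-0.001,0.154,0,1],[-0.001,-0.001,0.154,0,1],[-0.001,-0.001,0.154,0,1],[-0.001,-0.001,0.154,0,1],[-0.001,-0.001,0.154,0,1]]
  squeeze: 30

```text
clock: 2.2
position: [0.4507, 0.2472, 0.0931]
ee_rot: [0.001, 0.077, 0.997, 0.001]
contact_force: [-0.6, 0.8, 5.7]
width: 0.0134
gripper_force: 34.7
```

The width of 13.4 mm matches the handle. The tool can only twist about vertical, so I'll tilt the blade 30° in the grip: lift it out, lower its tip beside the block's -x face, and push it against the block's edge.

Request:
move_arm:
  deltas:
    - [[0,0,-0.03,0,1],[0,0,-0.06,0,1],[0,0,-0.092,0,1],[0,0,-0.092,0,1],[0.04,0,-0.092,0,1],[0.066,0,-0.092,0,1],[0.066,0,-0.092,0,1],[0.066,0,-0.06,0,1],[0.066,0,-0.039,0,1],[0.066,0,-0.039,0,1]]
  squeeze: 30

```text
clock: 3.2
position: [0.3963, 0.2539, 0.1206]
ee_rot: [-0.003, 0.077, 0.997, -0.002]
contact_force: [-1.0, -0.0, -0.9]
width: 0.0135
gripper_force: 33.6
```

```bash
python3 - <<'E'
from h import *
s=manip.get_image("side")[:,:,::-1];t=manip.get_image("top")[:,:,::-1]
cv2.imwrite("pics/c1.png",np.hstack([cv2.resize(s[280:430,270:420],(400,400),interpolation=2),cv2.resize(t[250:350,200:300],(400,400),interpolation=2)]))
rows([])
E
```

```text
t 3.3 pos [0.3982 0.2548 0.1228] yaw 1.4163 tilt [-0.0008 -0.0005] F [ 0.3 -0.1 -0.7] w 0.0137 q [ 0.42  0.22  1.9  -0.    1.02 -0.99]
```

View pics/c1.png

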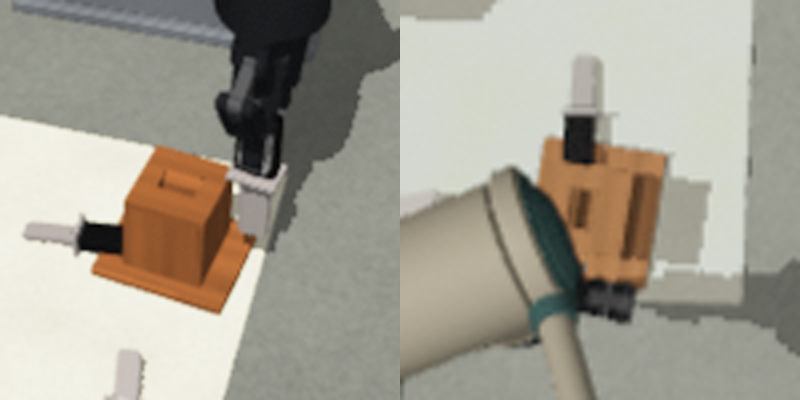

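The blade is held vertical beside the block's -x face at side pixel (365,360). The two decoys have toppled by themselves and lie clear of the path. Now I push to tilt it.

Request:
move_arm:
  deltas:
    - [[-0.012,0,0,0,1],[-0.02,0,0,0,1],[-0.028,0,0,0,1],[-0.036,0,0,0,1],[-0.044,0,0,0,1],[-0.052,0,0,0,1],[-0.06,0,0,0,1],[-0.066,0,0,0,1],[-0.066,0,0,0,1]]
  squeeze: 30

```text
clock: 4.2
position: [0.4488, 0.2465, 0.1229]
ee_rot: [-0.002, 0.077, 0.997, -0.0]
contact_force: [-4.8, 0.6, -0.5]
width: 0.0133
gripper_force: 33.0
```

Request:
move_arm:
  deltas:
    - [[0.01,0,-0.05,0,1],[0.01,0,-0.1,0,1],[0.01,0,-0.1,0,1],[0.01,0,-0.1,0,1]]
  squeeze: 60

```text
clock: 4.6
position: [0.4441, 0.2484, 0.205]
ee_rot: [0.003, 0.077, 0.997, 0.001]
contact_force: [0.1, 0.2, -1.1]
width: 0.0131
gripper_force: 62.4
```

```bash
cat >> h.py <<'E'
def blade(th,up=.005,sgn=1,st=None):
    """world pts of handle centre frame in hand: tilt th of tip towards sgn*tool x; returns T(local pts)"""
    s=st or manip.get_state();q=s["ee_rot"];R=Ro.from_quat([*q[1:],q[0]]).as_matrix()
    g=s["position"]-.011*R[:,2]
    up_ax=-(np.cos(th)*R[:,2]+sgn*np.sin(th)*R[:,0])   # tip->handle
    xa=np.cross(R[:,1],up_ax)
    B=np.stack([xa,R[:,1],up_ax],1)
    return lambda P:g+(np.atleast_2d(P)-[0,0,up])@B.T
E
python3 - <<'E'
from h import *
s=manip.get_image("side")[:,:,::-1].copy();S=8;rows([])
T0=blade(np.radians(30));u,v=proj("side",T0([0,0,-.03]))[0].astype(int);x,y=u-37,v-37
o=cv2.resize(s[y:y+75,x:x+75],None,fx=S,fy=S,interpolation=2)
raw=o.copy()
for th,c in((25,(255,0,0)),(30,(0,200,0)),(35,(0,0,255))):
    P=[[-.011,0,-.029],[-.011,0,-.085],[.011,0,-.085],[.011,0,-.029]]
    cv2.polylines(o,[((proj("side",blade(np.radians(th))(P))-[x,y]+.5)*S).astype(np.int32)],True,c,1)
cv2.imwrite("pics/c2.png",o); print(x,y)
E
```

```text
t 4.65 pos [0.4429 0.248  0.2036] yaw 1.4165 tilt [0.0021 0.0003] F [ 0.5 -0.2 -0.8] w 0.0131 q [ 0.37  0.2   1.7  -0.    1.24 -1.04]
315 268
```

View pics/c2.png

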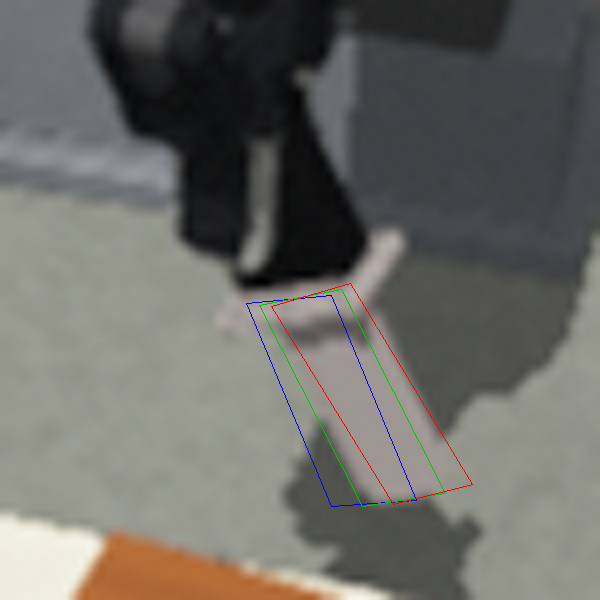

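The blade leans about 30–34°, with its tip toward side pixel (366,330), and seems a few mm off-centre in the hand. I'll fit the angle and offset.

```bash
cat > bf.py <<'E'
from h import *
def bfit(sgn=1,x0=(32,.0,.005)):
    s=manip.get_image("side").astype(int);st=manip.get_state()
    u,v=proj("side",blade(np.radians(30),st=st,sgn=sgn)([0,0,-.057]))[0].astype(int);x,y,w,h=u-22,v-16,44,36
    c=s[y:y+h,x:x+w];d=(c[...,0]-c[...,1]>4)&(c[...,0]-c[...,1]<30)&(c[...,0]>120)
    d=cv2.morphologyEx(d.astype(np.uint8),cv2.MORPH_OPEN,np.ones((2,2)))
    m0=np.zeros((h,w))
    def cost(p):
        T=blade(np.radians(p[0]),p[2]/1000,sgn,st)
        o=np.array([p[1]/1000,0,0])
        a=sil("side",T(box(.022,.005,-.085,-.029)+o));b=sil("side",T(box(.036,.028,-.029,-.024)+o))
        return ((np.maximum(a,b)[y:y+h,x:x+w]-d)**2).sum()
    b=min((minimize(cost,[t,dx,5],method="Nelder-Mead",options=dict(initial_simplex=[[t,dx,5],[t+3,dx,5],[t,dx+3,5],[t,dx,8]])) for t in(28,34) for dx in(-4,0,4)),key=lambda r:r.fun)
    print("theta,dx,up(mm)",np.round(b.x,2),"cost",round(b.fun,1),"mask",d.sum())
    return d
if __name__=="__main__":
    d=bfit()
    print("\n".join("".join(".#"[k] for k in r) for r in d))
E
python3 bf.py
```

```text
theta,dx,up(mm) [30.08 -5.54  5.59] cost 125.8 mask 328
..........................####..............
..........................####..............
.........................####...............
.........................###................
..................##########................
.............##############.................
..........#################.................
.........##################.................
.........##############.....................
.........###...............##...............
...........................##...............
........................#####...............
..................############..............
..................#############.............
...................############.............
...................#############............
....................############............
....................#############...........
....................#############...........
.....................#############..........
.....................#############..........
......................#############.........
......................#############.........
.......................############.........
.......................#############........
........................############........
........................#############.......
.........................############.......
.........................############.......
..........................##########........
...........................####.............
............................................
............................................
............................................
............................................
............................................
```

```bash
python3 - <<'E'
s=open("bf.py").read()
s=s.replace("a=sil(","W=np.ones((h,w));\n        W[:12]=0;a=sil(").replace("return ((np.maximum(a,b)[y:y+h,x:x+w]-d)**2).sum()","return (W*(a[y:y+h,x:x+w]-d)**2).sum()+((p[2]-5)/2)**2")
open("bf.py","w").write(s)
E
python3 bf.py | head -1; sed -i 's/cost\",round/cost\",round/' bf.py
```

```text
theta,dx,up(mm) [29.35 -6.1   5.85] cost 15.0 mask 329
```

The fit is good: tilt 29.4°, offset -6 mm. Now I'll compute the poses over the near mould.

```bash
cat >> h.py <<'E'
ST=np.array([.5295,-.1325,1.569]); TH,DX,UP=np.radians(29.5),-.006,.0057
def tcp(m,s,th=TH,dx=DX,up=UP):
    """TCP for tip at depth s (m) in mould m (0 near,1 middle,2 far), tool y along stand -y"""
    a=ST[2]-np.pi/2;ty=np.array([np.cos(a),np.sin(a),0]);tz=np.array([0,0,-1.]);tx=np.cross(ty,tz)
    n=np.array([0,0,np.cos(np.pi/6)])-.5*tx
    mouth=pose(*ST)([0,.08*(1-m),.1])[0]
    ua=-(np.cos(th)*tz+np.sin(th)*tx);B=np.stack([np.cross(ty,ua),ty,ua],1)
    return mouth-s*n-B@[dx,0,-.085-up]+.011*tz
E
python3 - <<'E'
from h import *
a=ST[2]-np.pi/2
for s in(-.05,-.01,0,.056):print(s,fmt(tcp(0,s)))
X=tcp(0,-.05);rows([([*X[:2],.27],a),(X,a)])
E
```

```text
-0.05 [ 0.4494 -0.2072  0.2083]
-0.01 [ 0.4494 -0.1872  0.1736]
0 [ 0.4494 -0.1822  0.165 ]
0.056 [ 0.4495 -0.1542  0.1165]
t 4.75 pos [0.4418 0.2477 0.2023] yaw 1.4164 tilt [-0.0013 -0.0008] F [-0.2 -0.3 -1.4] w 0.0131 q [ 0.37  0.2   1.71 -0.    1.24 -1.04]
[-0.0967 -0.5605 -0.0842] tw 0.6772
[-0.0968 -0.5605 -0.0071] tw 0.6772
```

Request:
move_arm:
  deltas:
    - [[0,0,-0.05,0,1],[-0.01,-0.05,-0.084,0.07,1],[-0.097,-0.56,-0.084,0.677,1],[-0.097,-0.56,-0.084,0.677,1],[-0.097,-0.56,-0.084,0.677,1],[-0.097,-0.56,-0.084,0.677,1],[-0.097,-0.56,-0.084,0.677,1],[-0.097,-0.56,-0.084,0.677,1],[-0.097,-0.56,-0.084,0.677,1],[-0.097,-0.56,-0.084,0.677,1],[-0.097,-0.56,-0.084,0.677,1],[-0.097,-0.56,-0.084,0.677,1]]

```text
clock: 5.95
position: [0.4496, -0.2089, 0.2688]
ee_rot: [-0.001, 0.709, 0.705, -0.001]
contact_force: [-0.3, 1.6, -1.0]
width: 0.0136
gripper_force: 62.3
```

Request:
move_arm:
  deltas:
    - [[0,0,0,0,1],[0,0,0.02,0,1],[0,0,0.02,0,1]]

```text
clock: 6.25
position: [0.4487, -0.204, 0.2526]
ee_rot: [-0.002, 0.706, 0.708, -0.0]
contact_force: [-0.5, 0.6, -1.4]
width: 0.0133
gripper_force: 62.3
```

```bash
python3 - <<'E'
from h import *
a=ST[2]-np.pi/2
rows([(tcp(0,s),a) for s in(-.03,-.006,.005)])
S=4;st=manip.get_state();out=[]
for n in("side","top"):
    im=manip.get_image(n)[:,:,::-1];T=blade(TH,UP,1,st)
    u,v=proj(n,T([0,0,-.085]))[0].astype(int);x,y=u-50,v-50
    o=cv2.resize(im[y:y+100,x:x+100],None,fx=S,fy=S,interpolation=2)
    P=np.array([[-.011,0,-.029],[-.011,0,-.085],[.011,0,-.085],[.011,0,-.029]])+[DX,0,0]
    dr=lambda Q,c:cv2.polylines(o,[((proj(n,Q)-[x,y]+.5)*S).astype(np.int32)],True,c,1)
    dr(T(P),(0,255,0))
    for m in(0,1):
      for A,b in((.03,.032),(.014,.004)):dr(pose(*ST)([[i*A*.866,.08*(1-m)+j*b,.1+i*A*.5] for i,j in((-1,-1),(-1,1),(1,1),(1,-1))]),(0,255,255))
    out.append(o)
cv2.imwrite("pics/c3.png",np.hstack(out))
E
```

```text
t 6.25 pos [ 0.4487 -0.204   0.2526] yaw 0.0017 tilt [-0.0038  0.0032] F [-0.5  0.6 -1.4] w 0.0133 q [-0.57  0.15  1.64  0.    1.36 -0.57]
[0.0082 0.0011 0.0771] tw 0.0017
[0.0231 0.0013 0.1031] tw 0.0017
[0.0299 0.0013 0.115 ] tw 0.0017
```

View pics/c3.png

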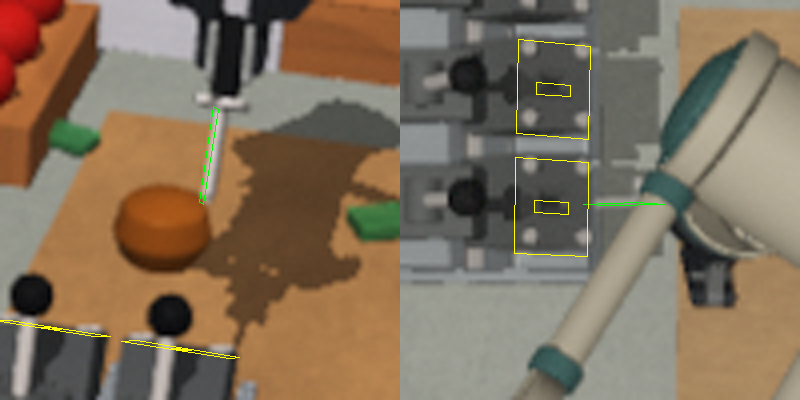

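The blade is over the near mould, tip seen at (side crop 205,200), and the model lies within about 2–3 mm of it. The mould bolts agree with the fitted faces, so I'll go in to a 5 mm tip depth.

Request:
move_arm:
  deltas:
    - [[0.004,0.001,0.05,0.002,1],[0.008,0.001,0.077,0.002,1],[0.0155,0.001,0.09,0.002,1],[0.023,0.001,0.103,0.002,1],[0.0265,0.001,0.109,0.002,1],[0.03,0.001,0.115,0.002,1],[0.03,0.001,0.115,0.002,1]]
  squeeze: 40

```text
clock: 7.05
position: [0.4509, -0.1821, 0.1626]
ee_rot: [0.0, 0.709, 0.705, 0.0]
contact_force: [-0.0, -0.2, -0.8]
width: 0.0129
gripper_force: 62.4
```

```bash
python3 - <<'E'
from h import *
rows([(tcp(0,s),None) for s in(.01,.04)])
E
```

```text
t 7.05 pos [ 0.4509 -0.1821  0.1626] yaw -0.005 tilt [ 0.0003 -0.    ] F [-0.  -0.2 -0.8] w 0.0129 q [-0.53  0.2   1.81  0.    1.13 -0.52]
[ 0.0061 -0.0019  0.0079] tw 0
[ 0.0248 -0.002   0.0403] tw 0
```

Request:
move_arm:
  deltas:
    - [[0.003,0,0.005,0,1],[0.006,0,0.009,0,1],[0.0085,0,0.0135,0,1],[0.0085,0,0.0135,0,1]]
  squeeze: 40

```text
clock: 7.45
position: [0.4529, -0.1823, 0.1592]
ee_rot: [0.008, 0.708, 0.706, -0.003]
contact_force: [-9.7, -9.7, 35.6]
width: 0.0135
gripper_force: 67.8
```

Request:
move_arm:
  deltas:
    - [[0.0018,0,0.0032,0,1],[0.0037,0,0.0065,0,1],[0.0037,0,0.0065,0,1]]
  squeeze: 40

```text
clock: 7.75
position: [0.453, -0.1757, 0.1503]
ee_rot: [0.005, 0.709, 0.705, 0.0]
contact_force: [0.7, -0.3, -1.3]
width: 0.0135
gripper_force: 62.7
```

Request:
move_arm:
  deltas:
    - [[0.002,0,0.0032,0,1],[0.0042,0,0.0065,0,1],[0.0042,0,0.0065,0,1]]
  squeeze: 50

```text
clock: 8.05
position: [0.4516, -0.1689, 0.1406]
ee_rot: [0.0, 0.709, 0.705, 0.001]
contact_force: [3.0, -0.1, -1.9]
width: 0.0134
gripper_force: 62.9
```

```bash
python3 - <<'E'
from h import *
rows([(tcp(0,s),None) for s in(.02,.025,.03)])
S=6;st=manip.get_state();out=[]
for n in("side","top"):
    im=manip.get_image(n)[:,:,::-1];T=blade(TH,UP,1,st)
    u,v=proj(n,T([0,0,-.06]))[0].astype(int);x,y=u-33,v-40
    o=cv2.resize(im[y:y+66,x:x+66],None,fx=S,fy=S,interpolation=2)
    P=np.array([[-.011,0,-.029],[-.011,0,-.085],[.011,0,-.085],[.011,0,-.029]])+[DX,0,0]
    dr=lambda Q,c:cv2.polylines(o,[((proj(n,Q)-[x,y]+.5)*S).astype(np.int32)],True,c,1)
    dr(T(P),(0,255,0))
    for A,b in((.03,.032),(.014,.004)):dr(pose(*ST)([[i*A*.866,.08+j*b,.1+i*A*.5] for i,j in((-1,-1),(-1,1),(1,1),(1,-1))]),(0,255,255))
    out.append(o)
cv2.imwrite("pics/c4.png",np.hstack(out))
E
```

```text
t 8.05 pos [ 0.4516 -0.1689  0.1406] yaw -0.0057 tilt [0.001  0.0008] F [ 3.  -0.1 -1.9] w 0.0134 q [-0.5   0.22  1.85  0.    1.07 -0.5 ]
[-0.0042 -0.0026 -0.0088] tw 0
[-0.0011 -0.0026 -0.0034] tw 0
[ 0.002  -0.0027  0.002 ] tw 0
```

View pics/c4.png

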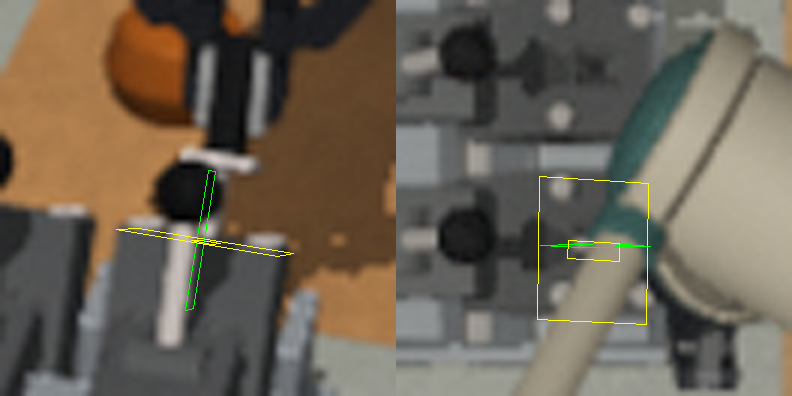

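The guard at (215,160 of the side crop) is close to the model, so the tip is about 26 mm in without resistance. I'll continue.

Request:
move_arm:
  deltas:
    - [[0.002,0,0.0033,0,1],[0.0038,0,0.0065,0,1],[0.0038,0,0.0065,0,1]]

```text
clock: 8.45
position: [0.4515, -0.1662, 0.1358]
ee_rot: [0.0, 0.709, 0.705, 0.0]
contact_force: [3.6, -0.5, -2.6]
width: 0.0132
gripper_force: 62.5
```

Request:
move_arm:
  deltas:
    - [[0.002,0,0.0033,0,1],[0.0038,0,0.0065,0,1],[0.0038,0,0.0065,0,1]]

```text
clock: 8.75
position: [0.4515, -0.1632, 0.1308]
ee_rot: [0.0, 0.709, 0.705, 0.0]
contact_force: [5.3, -0.0, -2.6]
width: 0.0135
gripper_force: 62.7
```

Depth is about 38 mm, past the 32 mm stop with no resistance, so near is the open joint. I'll push on until the guard seats.

Request:
move_arm:
  deltas:
    - [[0.002,0,0.0033,0,1],[0.004,0,0.0066,0,1],[0.006,0,0.01,0,1],[0.006,0,0.01,0,1]]

```text
clock: 9.15
position: [0.4515, -0.1584, 0.1226]
ee_rot: [0.0, 0.709, 0.705, 0.0]
contact_force: [4.7, -1.7, -1.9]
width: 0.0132
gripper_force: 63.0
```

Request:
move_arm:
  deltas:
    - [[0.002,0,0.0033,0,1],[0.004,0,0.0066,0,1],[0.006,0,0.01,0,1],[0.006,0,0.01,0,1]]

```text
clock: 9.55
position: [0.4517, -0.155, 0.117]
ee_rot: [0.002, 0.709, 0.706, -0.001]
contact_force: [0.9, -2.8, 16.0]
width: 0.0133
gripper_force: 65.0
```

The guard is meeting the mould: 16 N at the predicted 56 mm. A slight extra push will seat it, then I look before releasing.

Request:
move_arm:
  deltas:
    - [[0.001,0,0.0017,0,1],[0.0015,0,0.0026,0,1],[0.0015,0,0.0026,0,1]]

```text
clock: 9.85
position: [0.4518, -0.155, 0.1169]
ee_rot: [0.003, 0.708, 0.706, -0.001]
contact_force: [-3.5, -5.3, 29.2]
width: 0.0133
gripper_force: 67.3
```

Request:
move_arm:
  deltas:
    - [[0,0,0,0,-1],[0,0,0,0,-1],[0,0,0,0,-1],[0,0,0,0,-1],[0,0,0,0,-1],[0,0,-0.06,0,-1],[0,0,-0.1,0,-1],[0,0,-0.15,0,-1],[0,0,-0.15,0,-1]]

```text
clock: 10.75
position: [0.4539, -0.1539, 0.2378]
ee_rot: [0.005, 0.709, 0.705, 0.002]
contact_force: [0.4, -0.0, 0.8]
width: 0.085
gripper_force: 0.0
```

```bash
python3 - <<'E'
from h import *
s=manip.get_image("side")[:,:,::-1];t=manip.get_image("top")[:,:,::-1]
cv2.imwrite("pics/c5.png",np.hstack([cv2.resize(s[190:290,300:400],(400,400),interpolation=2),cv2.resize(t[225:335,320:430],(400,400),interpolation=2)]))
rows([])
E
```

```text
t 10.85 pos [ 0.4511 -0.1525  0.2332] yaw -0.0054 tilt [ 0.0011 -0.0005] F [-0.2 -0.6 -0.7] w 0.0855 q [-0.47  0.13  1.71  0.    1.3  -0.47]
```

View pics/c5.png

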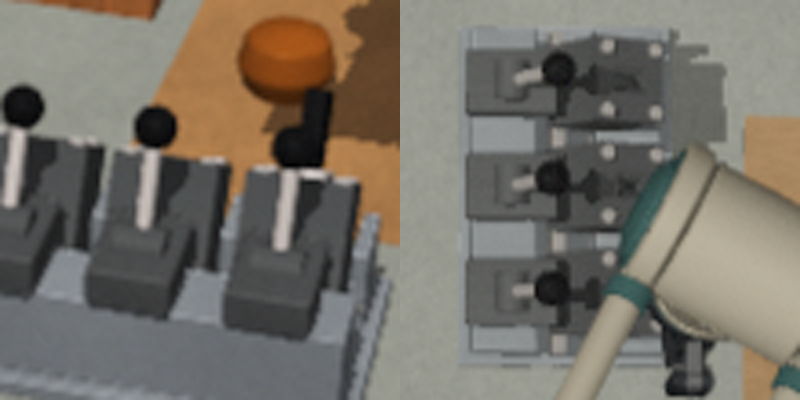

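The blade stands in the near joint: its handle is at (side crop 318,100) behind the near knob at (290,148), and the levers are all back. Now I shut the fingers, drop in between handle and knob, and push the near lever over.

Request:
move_arm:
  deltas:
    - [[0.047,0,0,0,1],[0.047,0,0,0,1],[0.047,0,0,0,1],[0.047,0,0,0,1],[0.047,0,0,0,1],[0.047,0,0.05,0,1],[0.047,0,0.105,0,1],[0.047,0,0.105,0,1],[0.047,0,0.105,0,1]]
  squeeze: 20

```text
clock: 11.75
position: [0.4511, -0.1153, 0.1489]
ee_rot: [-0.001, 0.709, 0.705, -0.0]
contact_force: [1.1, -1.3, 1.2]
width: 0.0002
gripper_force: 0.0
```

Request:
move_arm:
  deltas:
    - [[0.01,0,0,0,1],[0.025,0,0,0,1],[0.04,0,0,0,1],[0.055,0,0,0,1],[0.07,0,0,0,1],[0.085,0,0,0,1],[0.095,0,0,0,1],[0.103,0,0,0,1],[0.107,0,0,0,1],[0.107,0,0,0,1]]

```text
clock: 12.75
position: [0.4514, -0.0336, 0.1487]
ee_rot: [0.003, 0.708, 0.707, -0.004]
contact_force: [-1.6, -15.6, -0.8]
width: -0.0001
gripper_force: 7.4
```

15.6 N at the predicted end of travel means the lever is on its stop. I back off, rise and check.

Request:
move_arm:
  deltas:
    - [[-0.02,0,0,0,1],[-0.03,0,-0.03,0,1],[-0.03,0,-0.09,0,1],[-0.03,0,-0.15,0,1],[0.1,0,-0.2,0,1],[0.2,0,-0.2,0,1],[0.3,0,-0.2,0,1],[0.3,0,-0.2,0,1],[0.3,0,-0.2,0,1],[0.3,0,-0.2,0,1]]

```text
clock: 13.75
position: [0.4523, 0.2154, 0.309]
ee_rot: [-0.001, 0.708, 0.707, 0.001]
contact_force: [-0.4, -0.3, 0.3]
width: 0.0001
gripper_force: 0.0
```

```bash
python3 - <<'E'
from h import *
s=manip.get_image("side")[:,:,::-1];t=manip.get_image("top")[:,:,::-1]
cv2.imwrite("pics/c6.png",np.hstack([cv2.resize(s[190:290,300:400],(400,400),interpolation=2),cv2.resize(t[225:335,320:430],(400,400),interpolation=2)]))
rows([])
T=pose(*ST)
for n,x,y,k in(("side",300,190,4),("top",320,225,400/110)):
    print(n,[((proj(n,T(P))[0]-[x,y])*k).round() for P in([.09+.07*np.sin(.5),.08,.1534],[-.0265,.08,.1456])])
E
```

```text
t 13.85 pos [0.4525 0.2138 0.3086] yaw -0.0011 tilt [-0.0006  0.0015] F [ 0.5 -0.1 -0.1] w 0.0 q [0.3  0.13 1.53 0.   1.49 0.3 ]
side [array([268., 210.]), array([318.,  92.])]
top [array([ 62., 288.]), array([269., 295.])]
```

View pics/c6.png

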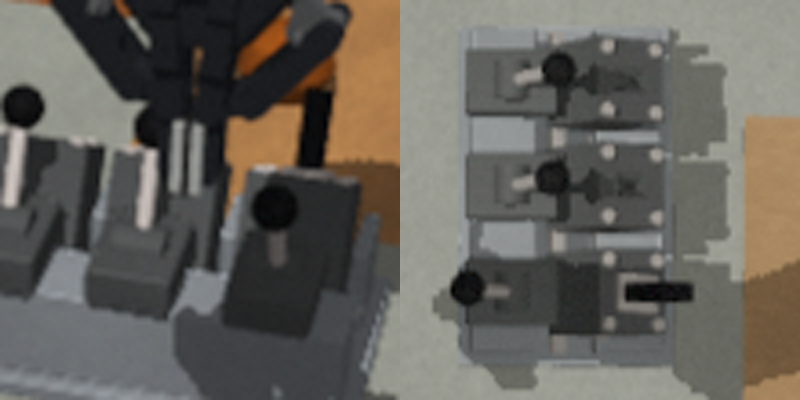

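The near lever is over, with its knob at (top crop 467,288). The guard is flat on the near mould, and the other two levers are back. I'll check the lever angle numerically.

```bash
python3 - <<'E'
from h import *
T=pose(*ST);P=lambda a:T([.09+.07*np.sin(a),.08,.092+.07*np.cos(a)])
O=[]
for n in("side","top"):
    g=manip.get_image(n).max(2);u,v=proj(n,P(.5))[0];uu,vv=np.meshgrid(range(640),range(480));m=(np.hypot(uu-u,vv-v)<8)&(g<45)
    O.append((n,[uu[m].mean(),vv[m].mean()]));print(n,m.sum(),O[-1][1],(u,v))
for use in(O,O[:1],O[1:]):
    r=least_squares(lambda p:np.concatenate([(proj(n,P(p[0]))[0]-o) for n,o in use]),[.4]);print("lever",r.x[0]+.5,r.fun.round(2))
E
```

```text
side 141 [np.float64(368.3333333333333), np.float64(242.2340425531915)] (np.float64(366.9113104351615), np.float64(242.60489445879512))
top 69 [np.float64(338.39130434782606), np.float64(303.84057971014494)] (np.float64(337.0872190974992), np.float64(304.2219663240426))
lever 0.9623638502450237 [-1.17 -0.65 -0.41  0.39]
lever 0.9750749739085671 [-1.25 -0.31]
lever 0.9455096047095715 [-0.   0.4]
```

The estimate is 0.96 ± 0.05, which leaves some doubt. I'll make one firmer push to be sure.

Request:
move_arm:
  deltas:
    - [[-0.34,0,0,0,1],[-0.34,0,0,0,1],[-0.34,0,0,0,1],[-0.34,0,0,0,1],[-0.34,0,0,0,1],[-0.34,0,0,0,1],[-0.34,0,0,0,1],[-0.34,0,0.07,0,1],[-0.34,0,0.14,0,1],[-0.34,0,0.2,0,1],[-0.34,0,0.2,0,1],[-0.34,0,0.2,0,1]]

```text
clock: 15.15
position: [0.4503, -0.0608, 0.1479]
ee_rot: [-0.002, 0.709, 0.705, -0.001]
contact_force: [0.0, -0.5, 0.9]
width: -0.0001
gripper_force: 0.0
```

Request:
move_arm:
  deltas:
    - [[0.012,0,0,0,1],[0.024,0,0,0,1],[0.032,0,0,0,1],[0.037,0,0,0,1],[0.041,0,0,0,1],[0.041,0,0,0,1],[0.041,0,0,0,1]]

```text
clock: 15.85
position: [0.453, -0.0335, 0.1507]
ee_rot: [0.006, 0.707, 0.707, -0.003]
contact_force: [-1.1, -15.8, 3.6]
width: -0.0002
gripper_force: 7.7
```

It stops at the same place, so that is the hard stop. I retreat and hand in.

Request:
move_arm:
  deltas:
    - [[-0.02,0,0,0,1],[-0.03,0,-0.03,0,1],[-0.03,0,-0.09,0,1],[-0.03,0,-0.15,0,1],[0.1,0,-0.2,0,1],[0.2,0,-0.2,0,1],[0.2,0,-0.2,0,1],[0.2,0,-0.2,0,1],[0.2,0,-0.2,0,1]]

```text
clock: 16.75
position: [0.4525, 0.1364, 0.3107]
ee_rot: [0.0, 0.707, 0.707, 0.002]
contact_force: [-0.2, -1.7, 0.2]
width: -0.0002
gripper_force: 0.0
```

```bash
python3 -c "
from h import *
rows([]);print(manip.sign_off())"
```

```text
t 16.75 pos [0.4525 0.1364 0.3107] yaw 0.0011 tilt [0.0035 0.0034] F [-0.2 -1.7  0.2] w -0.0002 q [0.14 0.08 1.58 0.   1.48 0.14]
the job is handed in; nothing more can be done
None
```

The job is handed in at 16.75 s: the largest blade is seated to its guard in the near joint, which I tried first and found open to full depth (so I never probed the other two), the near lever is hard against its stop, and the other two levers and the glassware were left alone.

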